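# Seat the sample dish on the imaging stage and close its clamp

## Robot

A 6-joint arm with a two-finger parallel gripper is mounted at the origin on the work surface. World frame = base frame: x ahead of the robot, y to its left, z up, the work surface at z = 0. Lengths are in mm, angles in degrees, forces in N, time in s.
With the tool pointing down it reaches from about 350 to 975 mm from the base axis. Payload 7.1 kg.
Tool frame: the origin (TCP) lies between the finger pads; the fingertips stand 11 mm ahead of it and the grasp point (between the pads) lies 8 mm behind it; z points along the fingers, y is the direction in which the jaws open and shut (so a half turn about z gives the same grasp; the last joint's range is limited). The gripper opens to 88 mm and grips with 3 to 60 N. Pads are 20 mm wide; open, the fingers measure 115 mm over their backs; the gripper's body (75 mm by 178 mm) begins 61 mm behind the grasp point.
Start: joints at [-68.297, 24.242, 93.386, -0, 62.372, -1.089], TCP at [242.135, -576.173, 233.675] pointing down, gripper open.
Joint ranges: [-172.04, 172.04], [-51.8, 120.97], [4.93, 147.93], [-75.15, 255.16], [6.16, 154.13], [-145.62, 145.62]. Speed limits (degrees/s): [136.94, 136.94, 172.46, 180, 180, 180].

## Interface

Orientations are given as a 3x3 rotation matrix whose columns are the frame's x, y, z axes.
In Python, from workcell import bot, grab_frame, job, masks_of, spot_point gives the robot as it stands.
- The arm moves only by the tool step_arm, never from a script. Its argument "moves" is a list of rows, each a list of 7 numbers: the turn, a rotation vector about the tool's x, y, z in rad, then the shift along the tool's x, y, z in mm, then the closure, from 0 (fully open) to 1 (shut). A call has 1 to 8 rows; each row is the pose to reach, as a shift and turn from the pose commanded when the call began, along the tool's axes at that moment; what a row does not reach only later rows make up. A row lasts 1/12 s, in which the tool goes at most 41.7 mm and 7.16 degrees, less where a joint would pass 70% of its speed; a pose out of reach is approached as far as the arm can. A call with a gripper value outside its range is refused whole. The fingers move at their own pace and stop on an object; "force" is the grip in N (left out, the last holds). Time passes only in rows, so rows that repeat a pose let the fingers close. It gives the time, the measured TCP pose, the force and the opening at its end, in the units of the state.
- bot.observe(): the state, without advancing time (a new reading comes with each control period).
- grab_frame(name): name is "scene" or "side" or "wrist"; returns a dict with "frame" (384x512x3 uint8, red, green, blue), "mtx" (3x3 intrinsics, pixels), "cam_to_world" (4x4, takes a point from camera to world coordinates). Camera axes: x right, y down, z forward; pixel columns grow to the right and rows downward; lengths in mm; the calibration is good to about 2 mm. A picture is of the moment at which its call begins. There is no depth.
- job.close_job(): hands the job in, once; it reports no verdict.
Trained networks look in the newest picture that a camera, given by its name, has taken for a name from the list of things; names that differ only in an ending like _2 or _b are one class to them, and where a whole thing is asked for, a point or a joint stands for the part that bears it (a point fixed in the world has none). Each returns a list of dicts, best first, with "score" (0 to 1); they miss things now and then, are a little off and sometimes report something else, mostly with a low value. They report only what shows in the picture. A call takes as long as a camera call. They do not tell look-alikes from the thing itself.
- masks_of(query, camera): "pixels" (384x512 bool, what is visible of it).
- spot_point(query, camera): "location" ([x, y, z] in mm, in world coordinates, good to about 4 mm: a listed point, or the origin of a listed thing).
The state is a dict: "t": time; "joints": joint angles; "joint_velocities": joint speeds; "joint_torque": joint torques, N m; "eef_pos": TCP position; "eef_rot": TCP orientation; "contact_force": force on the tool from outside, world axes, zero at the start; "ft_torque": the same for the moment, N m; "gripper_width": opening from 0.0 (shut) to 1.0 (fully open).
Only numpy, scipy, OpenCV 4.12 (cv2) and the standard library are available. Lean on these libraries where they do the work, as an engineer would, in place of code of your own. Each camera call takes 0.05 s, during which the arm holds its last target. There are 200 camera calls.

## Task

Push the red-rimmed sample dish, sliding it flat on the grey stage without lifting it, until it sits in the corner over the lit window, touching both metal stop rails. Then push the yellow sliding clamp up against the dish so that it is held there, and move clear. Do not disturb the other things on the bench.

Things in the scene. Friction and masses are not known exactly. Their poses are not given: they have to be found in the camera images.
- stage: Fixed low stage: flat grey plate 260 (its x) x 360 (its y) mm, top 20 mm above the bench, turned by its yaw. Origin: centre of its underside; z up. Two aluminium stop rails, 12 mm thick and 12 mm above the plate, meet in its +x +y corner; apart from them and the clamp the plate is flat and open.
- far_rail (a point): On the inner face of the far rail, level with the window, at plate height: stage (100, 105, 20) mm. This rail lies along the stage's y, from y = -168 to +162 mm; the face looks to stage -x.
- side_rail (a point): On the inner face of the side rail, level with the window, at plate height: stage (55, 150, 20) mm. This rail lies along the stage's x, from x = -100 to +100 mm; the face looks to stage -y.
- window (a point): Centre of the lit orange round window (76 mm across, flush) in the stage top, at stage (55, 105, 20) mm: where the dish's centre is when it touches both rails.
- dish: The sample dish to be pushed: closed round dish, 90 mm diameter, 22 mm high, red body seen from above as a red rim around a pale flat lid fixed to it, about 0.12 kg, loose on the stage. Origin: centre of its underside. Too wide for most grippers to take across. It starts in the -y half of the stage, 30 mm or more clear of both rails.
- clamp (a joint): Yellow sliding clamp: how far (m) it has slid along stage +x, towards the far rail, on the line stage y = 105 mm. 0 = open, travel 0.09, starts at 0 to 0.02; friction about 2 N, no spring, stays where left. Jaw 50 mm wide (y), 10 mm thick, top 15 mm above the plate; front face at stage x = -60 mm + joint; it meets the seated dish at about 0.070.
- clamp_tab (a point): Top edge (middle) of the back face of the clamp's upright push tab: the tab is 30 mm wide (stage y), 10 mm thick, and stands 37 mm above the plate; push its back face (facing stage -x) towards stage +x. The face lies 30 mm behind the jaw's front face. The point moves with the clamp.
- blue_dish: Bystander: same dish with a blue body and rim, 90 mm diameter, 22 mm high, on the bench beside the stage. Origin: centre of underside.
- cup: Bystander: grey open cup on a red foot, 84 mm diameter, 72 mm high, on the bench. Origin: centre of underside.
- bottle: Bystander: milky bottle, 66 mm diameter, 170 mm high, on the bench. Origin: centre of underside.
- vial: Bystander: small glass vial with a green cap, 30 mm diameter, 55 mm high, on the bench. Origin: centre of underside.
- counter: Bystander: steel tally counter, 55 x 45 x 30 mm, on the bench. Origin: centre of underside.
- slide_box: Bystander: blue box for glass slides, 60 x 85 x 30 mm, on the bench. Origin: centre of underside.
- forceps: Bystander: steel forceps lying on the bench, 125 mm long (along its y), 7 mm high. Origin: underside, middle of the length.
Not all that is in view belongs to the job. Of the things like the dish, leave any that is purple; of the rest the larger one is meant.

How it is judged (in metres and radians):
On the way, in this order (a step that is already met when the one before it is completed fails the run):
1. the dish sits in the corner against both rails (x of dish in the frame of stage between 0.0515 and 0.0585 m and y of dish in the frame of stage between 0.1015 and 0.1085 m), for 0.2 s.
2. the clamp is closed against the seated dish (all of step 1 and value of joint clamp between 0.067 and 0.0735 m), for 0.2 s.
At the end, for the whole second after the job is handed in: The dish lies flat and still on the stage, within 3.5 mm of touching both stop rails, and the clamp's jaw is within 3 mm of the dish (all of step 2 and linear speed of dish below 0.01 m/s and angle between dish's own z axis and vertical below 0.05 rad and height (world z) of dish below 0.024 m).
It fails at once if the dish is lifted off the stage, tipped up or pushed off it (height (world z) of dish above 0.027 m or height (world z) of dish below 0.014 m or angle between dish's own z axis and vertical above 0.2 rad).
It fails at once if another thing on the bench is disturbed (moved more than 15 mm) (distance of any of blue_dish, cup, bottle, vial, counter, slide_box, forceps from where it was at the start of the episode above 0.015 m).
It also fails if it takes over 64 s, if anything falls off the work surface, if the arm or the gripper's body presses on something with over 40 N, if the wrist force passes 120 N, or if a joint passes its speed limit or range.

## Working session

There is one attempt and no reset: what is moved stays moved. The work goes in short steps, Python scripts to look and compute and a tool call to move; the robot and the scene stay as the last step left them, time stands still between calls to the robot, and variables do not carry over. Pictures are saved under pics/ and viewed, about 8 in all and at most 12, crops included, and the job is handed in when it is done.

Besides the shell and the picture viewer there is one more tool, called after "Emit:" by a JSON object that holds its "api" and its "payload". step_arm: Moves the arm, as the interface text tells. Its arguments: {"type":"object","properties":{"moves":{"type":"array"},"force":{"type":"number"}},"required":["moves"]}

```bash
mkdir -p pics; ls; cat > h.py <<'E'
import numpy as np, cv2
from workcell import bot, grab_frame, job, masks_of, spot_point
def snap(cam,name):
    f=grab_frame(cam); cv2.imwrite(f'pics/{name}.png',f['frame'][:,:,::-1]); return f
def topix(f,z,uv):
    K,T=f['mtx'],f['cam_to_world']
    d=T[:3,:3]@np.linalg.solve(K,[uv[0],uv[1],1.]); o=T[:3,3]
    return o+d*(z-o[2])/d[2]
def proj(f,p):
    T=np.linalg.inv(f['cam_to_world']); q=f['mtx']@(T[:3,:3]@np.array(p)+T[:3,3]); return q[:2]/q[2]
E
python3 - <<'E'
from h import *
np.set_printoptions(precision=1,suppress=True)
a=snap('scene','scene1'); b=snap('side','side1')
cv2.imwrite('pics/both1.png',cv2.resize(np.vstack([a['frame'],b['frame']])[:,:,::-1],None,fx=.78,fy=.78))
for c in('scene','side'):
  print(c,(a if c=='scene' else b)['cam_to_world'][:3,3])
  for q in('stage','far_rail','side_rail','window','dish','clamp_tab','blue_dish','cup','bottle','vial','counter','slide_box','forceps'):
    print(q,[(round(r['score'],2),np.array(r['location']).round(0).tolist()) for r in spot_point(q,c)])
print(bot.observe()['t'])
E
```

```text
pics
scene [1320.5   25.3  756.7]
stage [(0.81, [580.0, 7.0, 0.0])]
far_rail [(0.8, [649.0, 138.0, 19.0])]
side_rail [(0.9, [590.0, 165.0, 22.0])]
window [(0.59, [602.0, 126.0, 21.0])]
dish [(0.91, [820.0, -90.0, -1.0]), (0.73, [578.0, -82.0, 18.0]), (0.6, [314.0, -197.0, 2.0])]
clamp_tab [(0.67, [468.0, 84.0, 60.0])]
blue_dish [(0.7, [646.0, 138.0, 16.0]), (0.58, [718.0, -220.0, -1.0])]
cup [(0.67, [358.0, 214.0, 3.0])]
bottle [(0.92, [563.0, 274.0, 0.0])]
vial [(0.52, [495.0, -262.0, 1.0])]
counter [(0.54, [471.0, 253.0, -3.0])]
slide_box [(0.89, [599.0, -258.0, -1.0])]
forceps [(0.77, [735.0, 56.0, -1.0])]
side [ 438.2 -703.8  731.4]
stage [(0.79, [579.0, 9.0, 3.0])]
far_rail [(0.84, [649.0, 140.0, 23.0])]
side_rail [(0.76, [590.0, 168.0, 18.0]), (0.51, [563.0, 278.0, -1.0])]
window []
dish [(0.9, [316.0, -194.0, 0.0]), (0.72, [823.0, -95.0, 2.0]), (0.66, [577.0, -77.0, 20.0])]
clamp_tab [(0.57, [469.0, 85.0, 56.0])]
blue_dish [(0.59, [718.0, -218.0, -3.0])]
cup [(0.93, [357.0, 215.0, -3.0]), (0.5, [557.0, 278.0, 0.0])]
bottle [(0.83, [561.0, 275.0, -1.0]), (0.62, [732.0, 54.0, -2.0])]
vial [(0.68, [732.0, 55.0, -0.0]), (0.53, [494.0, -263.0, 6.0])]
counter [(0.83, [469.0, 251.0, -0.0])]
slide_box [(0.69, [600.0, -251.0, 2.0])]
forceps [(0.62, [730.0, 52.0, -2.0])]
1.4
```

View pics/scene1.png

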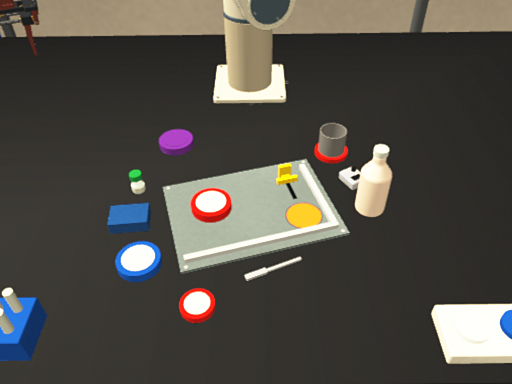

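The view shows the stage with the large red dish at px (211,204) and the orange window at (303,215). The clamp is at (286,175). A smaller red dish at (197,304) and the purple one at (176,141) are the decoys. Next I refine the stage pose and the dish.

```bash
python3 - <<'E'
from h import *
from scipy.optimize import least_squares
np.set_printoptions(precision=1,suppress=True)
F={c:snap(c,c+'2') for c in('scene','side')}
W={};D={}
for c,f in F.items():
  im=f['frame']; hsv=cv2.cvtColor(im,cv2.COLOR_RGB2HSV)
  org=cv2.inRange(hsv,(12,150,120),(22,255,255)); red=cv2.inRange(hsv,(0,150,90),(7,255,255))|cv2.inRange(hsv,(173,150,90),(180,255,255))
  def blob(m,g):
    n,l,s,ce=cv2.connectedComponentsWithStats(m); p=proj(f,g)
    k=[i for i in range(1,n) if s[i,4]>40]; i=min(k,key=lambda i:np.hypot(*(ce[i]-p))); return (l==i).astype(np.uint8)
  m=blob(org,[602,126,20]); W[c]=topix(f,20,cv2.moments(m)['m10']/cv2.moments(m)['m00']*np.array([1,0])+np.array([0,cv2.moments(m)['m01']/cv2.moments(m)['m00']]))
  r=blob(red,[577,-79,42]); 
  cn,h=cv2.findContours(r,cv2.RETR_CCOMP,cv2.CHAIN_APPROX_NONE)
  hole=[x for x,hh in zip(cn,h[0]) if hh[3]>=0]; lid=max(hole,key=cv2.contourArea)
  e=cv2.fitEllipse(lid); D[c]=topix(f,42,e[0])
  print(c,'window',W[c],'lid',D[c],e)
# edges of plate: stage mask outline overlay
w=(W['scene'])
s0=np.array([580,8.])
for c,f in F.items():
  im=cv2.resize(f['frame'][:,:,::-1],None,fx=2,fy=2)
  for yaw,col in((15.5,(255,255,0)),(17,(0,255,0))):
    a=np.deg2rad(yaw);R=np.array([[np.cos(a),-np.sin(a)],[np.sin(a),np.cos(a)]])
    o=W[c][:2]-R@[55,105]
    print(c,yaw,'centre',o,'dish stage',R.T@(D[c][:2]-o))
    P=lambda x,y,z:tuple(int(v*2+.5) for v in proj(f,[*(o+R@[x,y]),z]))
    for q in ([(-130,-180,20),(130,-180,20),(130,180,20),(-130,180,20),(-130,-180,20)],[(100,-168,20),(100,150,20),(-100,150,20)]):
      for u,v in zip(q,q[1:]): cv2.line(im,P(*u),P(*v),col,1)
  u,v=(250,230) if c=='scene' else P(-130,180,20)
  x0,y0=np.clip(np.array(P(0,0,20))-[240,170],0,[1024-480,768-340])
  cv2.imwrite(f'pics/ov_{c}.png',im[y0:y0+340,x0:x0+480])
cv2.imwrite('pics/ov.png',cv2.resize(np.vstack([cv2.imread('pics/ov_scene.png')[:,:480],cv2.imread('pics/ov_side.png')]),None,fx=.88,fy=.88))
s=bot.observe(); print(s['eef_rot'],s['eef_pos'],s['contact_force'])
E
```

```text
Traceback (most recent call last):
ValueError: min() iterable argument is empty
```

```bash
cat > m.py <<'E'
from h import *
np.set_printoptions(precision=1,suppress=True)
F={c:grab_frame(c) for c in('scene','side')}
def blob(f,m,g):
    n,l,s,ce=cv2.connectedComponentsWithStats(m); p=proj(f,g)
    k=[i for i in range(1,n) if s[i,4]>40]
    if not k: return None
    i=min(k,key=lambda i:np.hypot(*(ce[i]-p))); return (l==i).astype(np.uint8)
W={}
for c,f in F.items():
  im=f['frame']; hsv=cv2.cvtColor(im,cv2.COLOR_RGB2HSV)
  u,v=proj(f,[602,126,20]).astype(int); print(c,(u,v),hsv[v,u],hsv[v+3,u+4])
  org=cv2.inRange(hsv,(8,90,90),(24,255,255)); red=cv2.inRange(hsv,(0,150,90),(7,255,255))|cv2.inRange(hsv,(173,150,90),(180,255,255))
  m=blob(f,org,[602,126,20])
  if m is not None:
    e=cv2.fitEllipse(max(cv2.findContours(m,0,1)[0],key=cv2.contourArea)); W[c]=topix(f,20,e[0]); print('window',W[c],e)
  r=blob(f,red,[577,-79,42])
  cn,h=cv2.findContours(r,cv2.RETR_CCOMP,cv2.CHAIN_APPROX_NONE)
  hole=[x for x,hh in zip(cn,h[0]) if hh[3]>=0]; e=cv2.fitEllipse(max(hole,key=cv2.contourArea)); d=topix(f,42,e[0])
  print('lid',d,e)
  w=W.get(c,W.get('scene'))
  im=cv2.resize(im[:,:,::-1],None,fx=2,fy=2)
  for yaw,col in((15.5,(255,255,0)),(17,(0,255,0))):
    a=np.deg2rad(yaw);R=np.array([[np.cos(a),-np.sin(a)],[np.sin(a),np.cos(a)]])
    o=w[:2]-R@[55,105]
    print(c,yaw,'centre',o,'dish stage',R.T@(d[:2]-o))
    P=lambda x,y,z:tuple(int(v*2+.5) for v in proj(f,[*(o+R@[x,y]),z]))
    for q in ([(-130,-180,20),(130,-180,20),(130,180,20),(-130,180,20),(-130,-180,20)],[(100,-168,20),(100,150,20),(-100,150,20)]):
      for u,v in zip(q,q[1:]): cv2.line(im,P(*u),P(*v),col,1)
  x0,y0=np.clip(np.array(P(0,0,20))-[240,170],0,[1024-480,768-340])
  F[c]['o']=im[y0:y0+340,x0:x0+480]
cv2.imwrite('pics/ov.png',cv2.resize(np.vstack([F['scene']['o'],F['side']['o']]),None,fx=.88,fy=.88))
s=bot.observe(); print(s['eef_rot'],s['eef_pos'],s['contact_force'])
E
python3 m.py
```

```text
scene (np.int64(304), np.int64(214)) [ 24 214 255] [ 23 215 255]
window [603.4 123.6  20. ] ((303.28094482421875, 214.91290283203125), (24.113258361816406, 35.55210494995117), 91.70056915283203)
lid [579.  -80.6  42. ] ((210.41322326660156, 201.01712036132812), (22.551313400268555, 32.24345397949219), 83.38775634765625)
scene 15.5 centre [578.4   7.7] dish stage [-23.1 -85.3]
scene 17 centre [581.5   7.1] dish stage [-28.  -83.2]
side (np.int64(249), np.int64(180)) [ 19 193 255] [ 19 190 255]
window [603.7 120.6  20. ] ((249.98342895507812, 181.8555450439453), (17.913280487060547, 27.643383026123047), 92.54585266113281)
lid [577.7 -84.3  42. ] ((254.33787536621094, 230.43565368652344), (23.017898559570312, 29.84889793395996), 93.69680786132812)
side 15.5 centre [578.8   4.7] dish stage [-24.8 -85.5]
side 17 centre [581.8   4.1] dish stage [-29.8 -83.3]
[[ 0.9  0.4 -0. ]
 [ 0.4 -0.9 -0. ]
 [-0.   0.  -1. ]] [ 242.1 -576.2  233.7] [-0.1 -0.6  0.8]
```

View pics/ov.png

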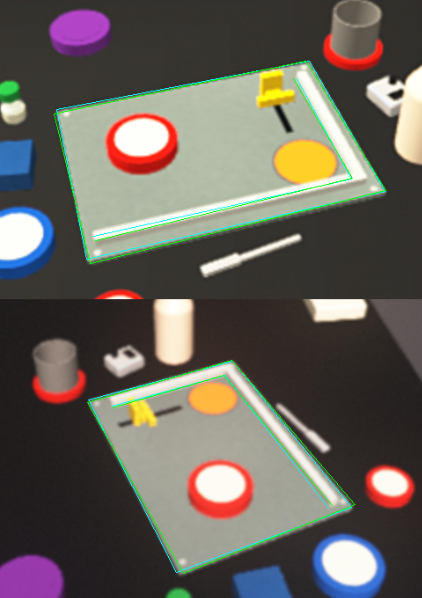

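The overlay fits: yaw is about 16.4° and the stage centre is near (580, 7.5). The dish is near stage (-27, -85) and the window is near world (603, 123). I'll straddle the dish with the fingers partly open and push it in one straight line into the corner.

```bash
cat >> h.py <<'E'
from scipy.spatial.transform import Rotation as Ro
def go(p,psi):
    s=bot.observe(); R=np.array(s['eef_rot']); c=np.deg2rad(psi)
    T=np.array([[np.cos(c),np.sin(c),0],[np.sin(c),-np.cos(c),0],[0,0,-1.]])
    print('t %.2f'%s['t'],np.round(s['eef_pos'],1),'yaw %.2f'%np.rad2deg(np.arctan2(R[1,0],R[0,0])),'F',np.round(s['contact_force'],1),'w %.2f'%s['gripper_width'],'->rot',np.round(Ro.from_matrix(R.T@T).as_rotvec(),4),'shift',np.round(R.T@(np.array(p)-s['eef_pos']),1))
E
python3 -c "
from h import *
go([570,-151.5,150],83)"
```

```text
t 1.60 [ 242.1 -576.2  233.7] yaw 22.79 F [-0.1 -0.6  0.8] w 1.00 ->rot [ 0.      0.     -1.0508] shift [ 466.8 -264.5   83.7]
```

Emit:
{"api": "step_arm", "payload": {"moves": [[0,0,-1.05,467,-264.5,84,0.375],[0,0,-1.05,467,-264.5,84,0.375],[0,0,-1.05,467,-264.5,84,0.375],[0,0,-1.05,467,-264.5,84,0.375],[0,0,-1.05,467,-264.5,84,0.375],[0,0,-1.05,467,-264.5,84,0.375],[0,0,-1.05,467,-264.5,84,0.375],[0,0,-1.05,467,-264.5,84,0.375]]}}

```text
t: 2.27
eef_pos: [444.4, -313.9, 182.1]
eef_rot: [[0.166, 0.986, 0.0], [0.986, -0.166, -0.0], [-0.0, 0.0, -1.0]]
contact_force: [0.3, -0.2, 0.5]
gripper_width: 0.624
```

```bash
python3 -c "
from h import *
go([570,-151.5,150],83)"
```

```text
t 2.27 [ 444.4 -313.9  182.1] yaw 80.43 F [ 0.3 -0.2  0.5] w 0.62 ->rot [ 0.0005  0.0002 -0.0449] shift [181.   96.8  32.1]
```

Emit:
{"api": "step_arm", "payload": {"moves": [[0,0,-0.045,181,97,32,0.375],[0,0,-0.045,181,97,32,0.375],[0,0,-0.045,181,97,32,0.375],[0,0,-0.045,181,97,32,0.375],[0,0,-0.045,181,97,32,0.375],[0,0,-0.045,181,97,32,0.375],[0,0,-0.045,181,97,32,0.375],[0,0,-0.045,181,97,32,0.375]]}}

```text
t: 2.93
eef_pos: [569.8, -153.9, 150.0]
eef_rot: [[0.127, 0.992, -0.001], [0.992, -0.127, -0.0], [-0.0, -0.001, -1.0]]
contact_force: [-0.9, -0.7, 0.3]
gripper_width: 0.626
```

```bash
python3 -c "
from h import *
go([570,-151.5,39],83)
f=snap('wrist','w1')
for p in ([578.5,-82,42],[603.4,123,20]): print(proj(f,p))
for q in ('dish','window','far_rail','side_rail'): print(q,[(round(r['score'],2),np.round(r['location'])) for r in spot_point(q,'wrist')])
"
```

```text
t 2.93 [ 569.8 -153.9  150. ] yaw 82.72 F [-0.9 -0.7  0.3] w 0.63 ->rot [-0.0006  0.0002 -0.0048] shift [ 2.50e+00 -1.00e-01  1.11e+02]
[253.42537142 101.24757281]
[ 251.38336839 -238.49802473]
dish [(0.98, array([ 314., -195.,    1.])), (0.66, array([575., -80.,  19.]))]
window []
far_rail []
side_rail []
```

View pics/w1.png

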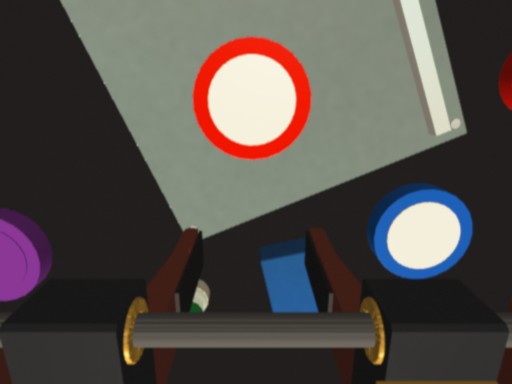

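The wrist view shows the dish centred at px (252,97), against a prediction of (253,101). The fingertips at (195,232) and (315,232) line up behind it. I descend.

Emit:
{"api": "step_arm", "payload": {"moves": [[0,0,-0.005,2,0,35,0.375],[0,0,-0.005,2,0,70,0.375],[0,0,-0.005,2,0,95,0.375],[0,0,-0.005,2,0,108,0.375],[0,0,-0.005,2,0,111,0.375],[0,0,-0.005,2,0,111,0.375]]}}

```text
t: 3.68
eef_pos: [570.1, -152.4, 38.8]
eef_rot: [[0.123, 0.992, -0.001], [0.992, -0.123, 0.0], [0.0, -0.001, -1.0]]
contact_force: [0.7, 0.6, -0.2]
gripper_width: 0.625
```

```bash
python3 -c "
from h import *
go([597.9,77.7,39],83)"
```

```text
t 3.68 [ 570.1 -152.4   38.8] yaw 82.91 F [ 0.7  0.6 -0.2] w 0.63 ->rot [-0.001  -0.0001 -0.0016] shift [ 2.318e+02 -8.000e-01 -1.000e-01]
```

Push slowly, 10 mm per row after contact, first to 200 mm of the 232 mm.

Emit:
{"api": "step_arm", "payload": {"moves": [[0,0,0,12,0,0,0.375],[0,0,0,20,0,0,0.375],[0,0,0,26,0,0,0.375],[0,0,0,33,0,0,0.375],[0,0,0,41,0,0,0.375],[0,0,0,50,0,0,0.375],[0,0,0,60,0,0,0.375],[0,0,0,70,0,0,0.375]]}}

```text
t: 4.35
eef_pos: [579.2, -81.5, 39.4]
eef_rot: [[0.123, 0.992, 0.0], [0.992, -0.123, -0.0], [-0.0, 0.0, -1.0]]
contact_force: [0.3, -1.8, 1.3]
gripper_width: 0.623
```

Emit:
{"api": "step_arm", "payload": {"moves": [[0,0,0,10,0,0,0.375],[0,0,0,20,0,0,0.375],[0,0,0,30,0,0,0.375],[0,0,0,40,0,0,0.375],[0,0,0,50,0,0,0.375],[0,0,0,60,0,0,0.375],[0,0,0,70,0,0,0.375],[0,0,0,80,0,0,0.375]]}}

```text
t: 5.02
eef_pos: [588.9, -2.1, 39.1]
eef_rot: [[0.123, 0.992, -0.0], [0.992, -0.123, 0.0], [0.0, -0.0, -1.0]]
contact_force: [0.3, -0.8, 1.1]
gripper_width: 0.624
```

Emit:
{"api": "step_arm", "payload": {"moves": [[0,0,0,10,0,0,0.375],[0,0,0,20,0,0,0.375],[0,0,0,29,0,0,0.375],[0,0,0,37,0,0,0.375],[0,0,0,44,0,0,0.375],[0,0,0,50,0,0,0.375],[0,0,0,50,0,0,0.375]]}}

```text
t: 5.6
eef_pos: [595.1, 47.7, 39.1]
eef_rot: [[0.122, 0.993, 0.0], [0.993, -0.122, 0.0], [0.0, 0.0, -1.0]]
contact_force: [0.4, 0.5, -0.7]
gripper_width: 0.623
```

```bash
python3 -c "
from h import *
go([597.9,77.7,39],83)
f=snap('wrist','w2');a=snap('scene','s3')
cv2.imwrite('pics/c2.png',np.hstack([f['frame'],cv2.resize(a['frame'][130:280,130:370],None,fx=1.2,fy=2.56,dsize=None)]) [:,:,::-1])
for c in('wrist','side','scene'):
  if c=='side': grab_frame(c)
  for q in ('dish','window','far_rail','side_rail'): print(c,q,[(round(r['score'],2),np.round(r['location'])) for r in spot_point(q,c)])
print(proj(f,[603.4,123,20]))
"
```

```text
t 5.60 [595.1  47.7  39.1] yaw 83.00 F [ 0.4  0.5 -0.7] w 0.62 ->rot [ 0.0001 -0.0003 -0.    ] shift [30.1 -0.9  0.1]Traceback (most recent call last):
  File "<string>", line 5, in <module>
    cv2.imwrite('pics/c2.png',np.hstack([f['frame'],cv2.resize(a['frame'][130:280,130:370],None,fx=1.2,fy=2.56,dsize=None)]) [:,:,::-1])
                                                    ~~~~~~~~~~^^^^^^^^^^^^^^^^^^^^^^^^^^^^^^^^^^^^^^^^^^^^^^^^^^^^^^^^^^^^
cv2.error: OpenCV(4.12.0) :-1: error: (-5:Bad argument) in function 'resize'
> Overload resolution failed:
>  - argument for resize() given by name ('dsize') and position (2)
>  - argument for resize() given by name ('dsize') and position (2)
```

```bash
python3 -c "
from h import *
f=snap('wrist','w2');grab_frame('side');grab_frame('scene')
for c in('wrist','side','scene'):
  for q in ('dish','window','far_rail','side_rail'): print(c,q,[(round(r['score'],2),np.round(r['location'])) for r in spot_point(q,c)])
print(proj(f,[603.4,123,20]))
"
```

```text
wrist dish [(0.57, array([602.,  97.,  21.]))]
wrist window []
wrist far_rail [(0.56, array([647., 137.,  20.]))]
wrist side_rail [(0.91, array([591., 168.,  18.]))]
side dish [(0.77, array([822., -93.,  -1.])), (0.7, array([602.,  97.,  19.])), (0.68, array([ 313., -189.,   -2.]))]
side window [(0.93, array([603., 122.,  21.])), (0.15, array([651., 139.,  21.]))]
side far_rail [(0.75, array([651., 137.,  17.]))]
side side_rail []
scene dish [(0.84, array([ 317., -195.,   -1.])), (0.74, array([824., -93.,   3.])), (0.66, array([601.,  94.,  20.]))]
scene window [(0.54, array([588., 165.,  22.]))]
scene far_rail [(0.69, array([649., 136.,  20.])), (0.62, array([562., 277.,   1.]))]
scene side_rail [(0.88, array([590., 166.,  22.])), (0.58, array([560., 278.,   1.])), (0.53, array([467.,  86.,  58.]))]
[252.53569166  97.87384644]
```

View pics/w2.png

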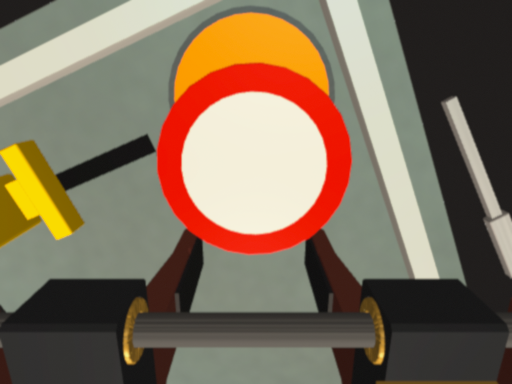

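The dish at px (254,158) is cradled in the fingers, and the window centre is at about (251,90), straight ahead. Finish the push gently.

Emit:
{"api": "step_arm", "payload": {"moves": [[0,0,0,7,0,0,0.375],[0,0,0,14,0,0,0.375],[0,0,0,20,0,0,0.375],[0,0,0,25,0,0,0.375],[0,0,0,28,0,0,0.375],[0,0,0,29,0,0,0.375],[0,0,0,29,0,0,0.375]]}}

```text
t: 7.03
eef_pos: [598.3, 75.7, 39.1]
eef_rot: [[0.122, 0.993, -0.0], [0.993, -0.122, -0.0], [-0.0, -0.0, -1.0]]
contact_force: [-0.3, -0.7, -0.1]
gripper_width: 0.627
```

Emit:
{"api": "step_arm", "payload": {"moves": [[0,0,0,0.7,0,0,0.375],[0,0,0,1.3,0,0,0.375],[0,0,0,2,0,0,0.375]]}}

```text
t: 7.28
eef_pos: [598.1, 76.8, 39.0]
eef_rot: [[0.123, 0.992, -0.001], [0.992, -0.123, -0.001], [-0.001, -0.001, -1.0]]
contact_force: [-2.5, -4.6, 2.1]
gripper_width: 0.626
```

```bash
python3 -c "
from h import *
go([597.9,77.7,39],83)
f=snap('wrist','w3')"
```

```text
t 7.28 [598.1  76.8  39. ] yaw 82.95 F [-2.5 -4.6  2.1] w 0.63 ->rot [-0.0013  0.0008 -0.0009] shift [ 0.9 -0.3  0. ]
```

View pics/w3.png

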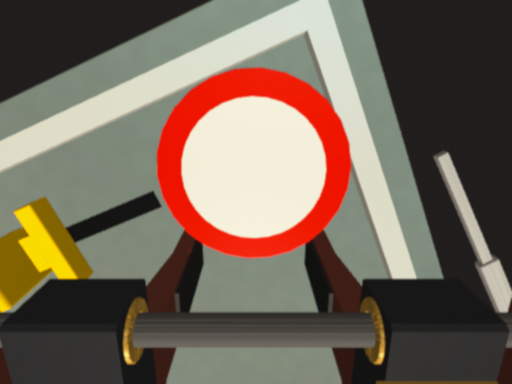

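Contact of about 5 N, split equally between stage -x and -y, so both rails are pushing back. I press 1.5 mm more to confirm, back off, and check.

Emit:
{"api": "step_arm", "payload": {"moves": [[0,0,0,0.7,0,0,0.375],[0,0,0,1.5,0,0,0.375],[0,0,0,1.5,0,0,0.375]]}}

```text
t: 7.58
eef_pos: [597.9, 78.0, 38.9]
eef_rot: [[0.123, 0.992, -0.002], [0.992, -0.123, -0.001], [-0.001, -0.002, -1.0]]
contact_force: [-3.7, -6.1, 1.8]
gripper_width: 0.627
```

Emit:
{"api": "step_arm", "payload": {"moves": [[0,0,0,-4,0,0,0.375],[0,0,0,-12,0,0,0.375],[0,0,0,-25,0,0,0.375],[0,0,0,-40,0,0,0.375],[0,0,0,-40,0,-30,0.375],[0,0,0,-40,0,-65,0.6],[0,0,0,-40,0,-100,0.8],[0,0,0,-40,0,-120,1]]}}

```text
t: 8.25
eef_pos: [595.4, 37.6, 162.7]
eef_rot: [[0.124, 0.992, 0.004], [0.992, -0.124, 0.0], [0.001, 0.004, -1.0]]
contact_force: [0.6, -0.4, 0.1]
gripper_width: 0.433
```

```bash
python3 -c "
from h import *
f=snap('wrist','w4');grab_frame('side');grab_frame('scene')
for c in('wrist','side','scene'):
  for q in ('dish','clamp_tab','far_rail','side_rail'): print(c,q,[(round(r['score'],2),np.round(r['location'])) for r in spot_point(q,c)])
go([430,60,160],106.4)
"
```

```text
wrist dish [(0.71, array([599., 124.,  22.])), (0.71, array([822., -95.,  -2.]))]
wrist clamp_tab [(0.83, array([472.,  85.,  59.]))]
wrist far_rail [(0.94, array([649., 141.,  22.]))]
wrist side_rail []
side dish [(0.72, array([610., 123.,  20.])), (0.6, array([ 317., -193.,    1.])), (0.56, array([823., -94.,  -1.]))]
side clamp_tab [(0.48, array([467.,  85.,  56.])), (0.21, array([ 718., -223.,    2.]))]
side far_rail [(0.92, array([650., 138.,  20.]))]
side side_rail [(0.71, array([591., 166.,  20.]))]
scene dish [(0.97, array([ 315., -194.,    0.])), (0.96, array([823., -93.,  -0.])), (0.67, array([603., 122.,  24.]))]
scene clamp_tab [(0.83, array([467.,  86.,  62.]))]
scene far_rail [(0.76, array([647., 140.,  17.]))]
scene side_rail [(0.9, array([589., 164.,  22.]))]
t 9.00 [593.9  39.2 158.8] yaw 82.96 F [ 0.2  0.4 -1. ] w 0.00 ->rot [-0.0005 -0.     -0.409 ] shift [   0.6 -165.3   -1.1]
```

View pics/w4.png

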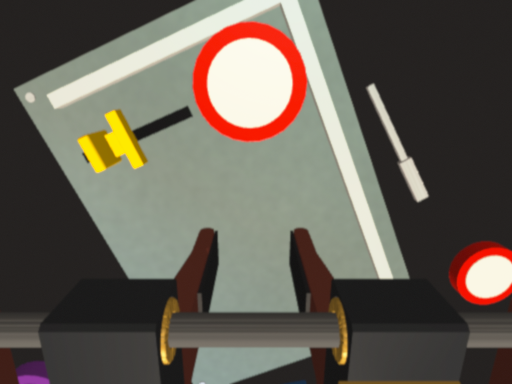

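The dish at px (250,82) touches both rails, and the networks agree on about (602,123). The clamp tab, with its jaw at (126,138), is still open with the joint near 4 mm. Next I go behind the tab.

```bash
python3 -c "
from h import *
go([440,75.8,150],106.4)"
```

```text
t 9.00 [593.9  39.2 158.8] yaw 82.96 F [ 0.2  0.4 -1. ] w 0.00 ->rot [-0.0005 -0.     -0.409 ] shift [  17.5 -157.3    8.9]
```

Emit:
{"api": "step_arm", "payload": {"moves": [[0,0,-0.1,4,-35,2,1],[0,0,-0.2,9,-70,4,1],[0,0,-0.3,13,-105,7,1],[0,0,-0.409,16,-140,9,1],[0,0,-0.409,17.5,-157,9,1],[0,0,-0.409,17.5,-157,9,1]]}}

```text
t: 9.5
eef_pos: [436.0, 76.0, 149.7]
eef_rot: [[-0.284, 0.959, -0.004], [0.959, 0.284, -0.0], [0.001, -0.004, -1.0]]
contact_force: [-0.2, -0.8, 0.8]
gripper_width: 0.008
```

```bash
python3 -c "
from h import *
go([440,75.8,44],106.4)
snap('wrist','w5')
f=snap('side','s5')
print(proj(f,[440,75.8,33]))
cv2.imwrite('pics/s5c.png',cv2.resize(f['frame'][100:300,100:400],None,fx=2,fy=2)[:,:,::-1])"
```

```text
t 9.50 [436.   76.  149.7] yaw 106.47 F [-0.2 -0.8  0.8] w 0.01 ->rot [-0.0038 -0.0007  0.0012] shift [ -1.4   4.2 105.7]
[192.80992431 194.40530958]
```

View pics/w5.png

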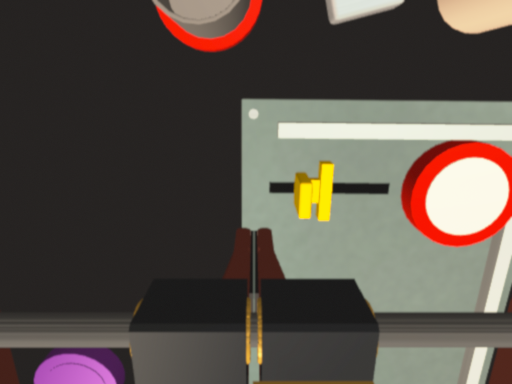

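The closed fingers at px x=255 are about 30 mm behind the tab, whose back is at px x=296. The stage axes line up with the tool. Descend.

Emit:
{"api": "step_arm", "payload": {"moves": [[0,0,0,-1,0,30,1],[0,0,0,-1,0,60,1],[0,0,0,-1,0,85,1],[0,0,0,-1,0,100,1],[0,0,0,-1,0,106,1],[0,0,0,-1,0,106,1]]}}

```text
t: 10.1
eef_pos: [441.4, 74.5, 42.9]
eef_rot: [[-0.281, 0.96, -0.001], [0.96, 0.281, -0.0], [0.0, -0.001, -1.0]]
contact_force: [-0.2, 0.0, 0.5]
gripper_width: 0.006
```

Emit:
{"api": "step_arm", "payload": {"moves": [[0,0,0,0,8,0,1],[0,0,0,0,14,0,1],[0,0,0,0,20,0,1],[0,0,0,0,26,0,1],[0,0,0,0,33,0,1],[0,0,0,0,40,0,1],[0,0,0,0,40,0,1]]}}

```text
t: 10.68
eef_pos: [481.0, 86.6, 44.6]
eef_rot: [[-0.282, 0.959, 0.002], [0.959, 0.282, 0.0], [-0.0, 0.002, -1.0]]
contact_force: [-0.2, 0.1, 0.4]
gripper_width: 0.001
```

```bash
python3 -c "
from h import *
p=np.array([580,7.5,44]);a=np.deg2rad(16.4)
go([580-29*np.cos(a)-105*np.sin(a),7.5-29*np.sin(a)+105*np.cos(a),44],106.4)
snap('wrist','w6')
print([(round(r['score'],2),np.round(r['location'])) for r in spot_point('clamp_tab','wrist')])"
```

```text
t 10.68 [481.   86.6  44.6] yaw 106.39 F [-0.2  0.1  0.4] w 0.00 ->rot [ 0.0024  0.0002 -0.0002] shift [ 1.2 43.6  0.7]
[(0.8, array([488.,  92.,  57.]))]
```

View pics/w6.png

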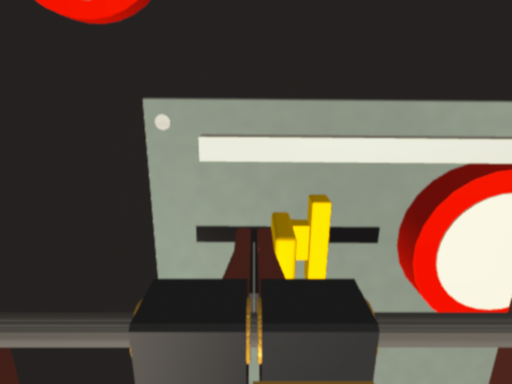

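The tab at px (285,245) is moving with the fingers, and the joint is at about 25 mm. Continue, then creep until contact.

Emit:
{"api": "step_arm", "payload": {"moves": [[0,0,0,0,7,0,1],[0,0,0,0,14,0,1],[0,0,0,0,20,0,1],[0,0,0,0,25,0,1],[0,0,0,0,29,0,1],[0,0,0,0,32,0,1],[0,0,0,0,34,0,1],[0,0,0,0,34,0,1]]}}

```text
t: 11.45
eef_pos: [512.2, 95.8, 44.1]
eef_rot: [[-0.282, 0.959, 0.001], [0.959, 0.282, 0.0], [-0.0, 0.001, -1.0]]
contact_force: [0.2, -0.4, 0.2]
gripper_width: 0.004
```

Emit:
{"api": "step_arm", "payload": {"moves": [[0,0,0,0,1,0,1],[0,0,0,0,2,0,1],[0,0,0,0,2,0,1]]}}

```text
t: 11.7
eef_pos: [513.6, 96.2, 44.2]
eef_rot: [[-0.282, 0.959, 0.0], [0.959, 0.282, 0.0], [0.0, 0.0, -1.0]]
contact_force: [-1.4, -1.1, -1.1]
gripper_width: 0.008
```

```bash
python3 -c "
from h import *
go([580-29*.9593-105*.2823,7.5-29*.2823+105*.9593,44],106.4)
snap('wrist','w7')
print([(round(r['score'],2),np.round(r['location'])) for r in spot_point('clamp_tab','wrist')])"
```

```text
t 11.70 [513.6  96.2  44.2] yaw 106.39 F [-1.4 -1.1 -1.1] w 0.01 ->rot [ 0.     -0.     -0.0003] shift [1.1 9.7 0.2]
[(0.64, array([520., 102.,  55.]))]
```

View pics/w7.png

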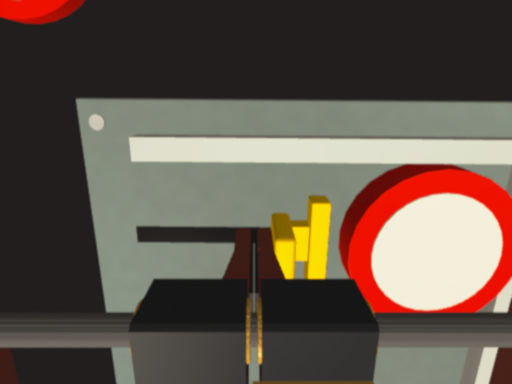

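The jaw front at px x=329 is still about 9 mm short of the dish rim at 342. Creep on.

Emit:
{"api": "step_arm", "payload": {"moves": [[0,0,0,0,2,0,1],[0,0,0,0,4,0,1],[0,0,0,0,5.5,0,1],[0,0,0,0,7,0,1],[0,0,0,0,7,0,1]]}}

```text
t: 12.22
eef_pos: [520.8, 98.3, 44.2]
eef_rot: [[-0.282, 0.959, 0.001], [0.959, 0.282, 0.0], [-0.0, 0.001, -1.0]]
contact_force: [-0.2, 0.3, -0.4]
gripper_width: 0.004
```

Emit:
{"api": "step_arm", "payload": {"moves": [[0,0,0,0,0.5,0,1],[0,0,0,0,1,0,1],[0,0,0,0,1,0,1]]}}

```text
t: 12.47
eef_pos: [521.3, 98.5, 44.2]
eef_rot: [[-0.282, 0.959, 0.0], [0.959, 0.282, 0.0], [-0.0, 0.0, -1.0]]
contact_force: [-1.3, -1.2, -0.6]
gripper_width: 0.002
```

Emit:
{"api": "step_arm", "payload": {"moves": [[0,0,0,0,0.5,0,1],[0,0,0,0,1,0,1],[0,0,0,0,1,0,1]]}}

```text
t: 12.72
eef_pos: [522.3, 98.7, 44.2]
eef_rot: [[-0.282, 0.959, 0.0], [0.959, 0.282, 0.0], [-0.0, 0.0, -1.0]]
contact_force: [-1.4, -1.3, 0.2]
gripper_width: 0.0
```

Emit:
{"api": "step_arm", "payload": {"moves": [[0,0,0,0,0.5,0,1],[0,0,0,0,1,0,1],[0,0,0,0,1,0,1]]}}

```text
t: 12.97
eef_pos: [522.4, 98.9, 44.1]
eef_rot: [[-0.282, 0.959, -0.002], [0.959, 0.282, -0.0], [0.0, -0.002, -1.0]]
contact_force: [-4.7, -2.4, 4.2]
gripper_width: 0.008
```

Emit:
{"api": "step_arm", "payload": {"moves": [[0,0,0,0,0.5,0,1],[0,0,0,0,1,0,1],[0,0,0,0,1,0,1]]}}

```text
t: 13.22
eef_pos: [522.4, 98.9, 43.9]
eef_rot: [[-0.282, 0.959, -0.003], [0.959, 0.282, -0.001], [0.0, -0.003, -1.0]]
contact_force: [-6.8, -2.9, 4.2]
gripper_width: 0.002
```

Emit:
{"api": "step_arm", "payload": {"moves": [[0,0,0,0,0.5,0,1],[0,0,0,0,1,0,1],[0,0,0,0,1,0,1]]}}

```text
t: 13.47
eef_pos: [522.4, 99.1, 43.8]
eef_rot: [[-0.282, 0.959, -0.005], [0.959, 0.282, -0.001], [0.001, -0.005, -1.0]]
contact_force: [-8.5, -3.7, 6.9]
gripper_width: 0.005
```

```bash
python3 -c "
from h import *
go([580-29*.9593-105*.2823,7.5-29*.2823+105*.9593,44],106.4)
snap('wrist','w8')"
```

```text
t 13.47 [522.4  99.1  43.8] yaw 106.39 F [-8.5 -3.7  6.9] w 0.01 ->rot [-0.0054 -0.0005 -0.0003] shift [ 0.9  0.4 -0.2]
```

View pics/w8.png

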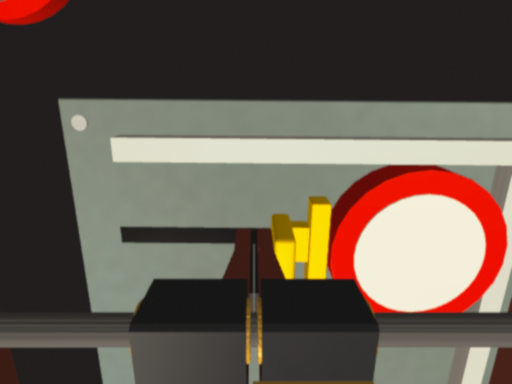

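The arm has stopped dead and the force is rising, and the jaw at px 330 meets the dish rim. The clamp is closed. Back off along -y of the tool, then lift.

Emit:
{"api": "step_arm", "payload": {"moves": [[0,0,0,0,-4,0,1],[0,0,0,0,-15,0,1],[0,0,0,0,-30,0,1],[0,0,0,0,-35,-20,1],[0,0,0,0,-35,-60,1],[0,0,0,0,-35,-100,1],[0,0,0,0,-35,-140,1],[0,0,0,0,-35,-150,1]]}}

```text
t: 14.18
eef_pos: [494.4, 90.3, 199.8]
eef_rot: [[-0.282, 0.959, 0.01], [0.959, 0.282, 0.002], [-0.001, 0.01, -1.0]]
contact_force: [0.9, 0.6, 0.1]
gripper_width: 0.007
```

```bash
python3 -c "
from h import *
go([500,90,190],106.4)
w=snap('wrist','w9');s=snap('scene','s9');grab_frame('side')
cv2.imwrite('pics/fin.png',cv2.resize(np.vstack([w['frame'],s['frame']]),None,fx=.78,fy=.78)[:,:,::-1])
a=np.deg2rad(16.4);R=np.array([[np.cos(a),-np.sin(a)],[np.sin(a),np.cos(a)]])
for c in('wrist','side','scene'):
  for q in ('dish','clamp_tab'): print(c,q,[(round(r['score'],2),np.round(R.T@(np.array(r['location'][:2])-[580,7.5]),1)) for r in spot_point(q,c)])"
```

```text
t 14.18 [494.4  90.3 199.8] yaw 106.39 F [0.9 0.6 0.1] w 0.01 ->rot [ 0.0099  0.0011 -0.0002] shift [-1.8  5.2  9.9]
wrist dish [(0.82, array([ 203.3, -164. ])), (0.81, array([-309.4, -119.2])), (0.76, array([ 57.5, 106.6]))]
wrist clamp_tab [(0.55, array([-20.1, 107.1]))]
side dish [(0.97, array([ 58.2, 104.5])), (0.95, array([-309.9, -116.5])), (0.9, array([ 205.2, -165.8]))]
side clamp_tab [(0.71, array([-22.8, 104.3])), (0.4, array([ -58., -258.]))]
scene dish [(0.81, array([ 204.4, -164.7])), (0.6, array([56.3, 98.6])), (0.6, array([-308.5, -116.6]))]
scene clamp_tab [(0.67, array([-20.6, 105.5]))]
```

View pics/fin.png

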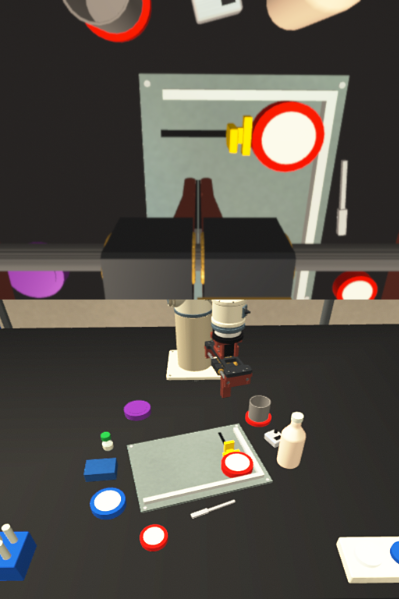

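The final view shows the dish at px (288,136) against both rails, the jaw at (247,136) touching it, and the other things in place. Handing in.

```bash
python3 -c "
from workcell import job
print(job.close_job())"
```

```text
the job is handed in; nothing more can be done
None
```

I pushed the large red-rimmed dish across the stage into the corner, closed the yellow clamp on it, lifted clear and handed the job in at about 14 s of the 64 s allowed. The hand-in reports no verdict, so the checks below are what I have.

- **Dish:** When it seated, about 5 N pushed back equally from both rails. The last readings in stage coordinates were (57.5, 106.6), (58.2, 104.5) and (56.3, 98.6) mm, against a target of (55, 105).
- **Disagreement:** The y of 98.6 mm came from the scene camera and is outside the 101.5–108.5 mm band. The networks are only good to about 4 mm. The other two cameras and the wrist picture show the dish touching both rails, so I put it down to network error and did not re-measure.
- **Clamp:** The arm stopped dead with the force rising to about 9 N. The tab readings put the joint at roughly 67–70 mm, and the picture shows the jaw against the dish.
- **Other things:** I compared the bystanders by eye in the first and last pictures, and they look unmoved. I did not re-measure their positions.

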